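# Make up two laptop repair kits

### The arm

A 6-joint arm with a two-finger parallel gripper is mounted at the origin on the work surface. World frame = base frame: x ahead of the robot, y to its left, z up, the work surface at z = 0. Lengths are in m, angles in rad, forces in N, time in s.
With the tool pointing down it reaches from about 0.35 to 0.775 m from the base axis. Payload 5.5 kg.
Tool frame: the origin (TCP) lies on the front face of the gripper's body, between the roots of the fingers; the fingertips stand 73 mm ahead of it and the grasp point (between the pads) lies 54 mm ahead of it (env.tip_reach is the distance from the TCP to the fingertips, in m); z points along the fingers, y is the line along which they close (so a half turn about z gives the same grasp; the last joint's range is limited). The gripper opens to 85 mm and grips with 20 to 120 N. Pads are 22 mm wide; open, the fingers measure 114 mm over their backs; the gripper's body (76 mm by 85 mm) begins 54 mm behind the grasp point. The pads swing forward as they close: fully open they stand 13 mm farther back than shut.
Start: joints at [1.202, 0.313, 0.046, 1.304, 0, 1.431], TCP at [0.13, 0.56, 0.304] pointing down, gripper open.
Joint ranges: [-2.76, 2.76], [-0.86, 1.69], [-1.03, 1.26], [-2.2, 2.34], [-1.47, 1.5], [-3.14, 3.14]. Speed limits (rad/s): [2.57, 2.57, 3.14, 3.14, 3.14, 3.14].

### API

Orientations are given as a unit quaternion [x, y, z, w].
In Python, from workcell import env gives the robot as it stands. The module is installed in compiled form; this text tells all that it offers.
- The arm moves only by the tool move_arm, never from a script. Its argument "increments" is a list of rows, each a list of 2 entries, a list of its own where there are three numbers: the shift along the tool's x, y, z in m, then the turn about the tool's z in degrees. A call has 1 to 8 rows; each row shifts and turns the commanded pose from where the row before left it, along the tool's axes as they then stand; what a row does not reach is not made up. A row lasts 1/8 s, in which the tool goes at most 62.5 mm and 10.7 degrees, less where a joint would pass 70% of its speed; a pose out of reach is approached as far as the arm can. A call with a gripper value outside its range is refused whole. "fingers" is the finger opening in m, from 0 to 0.0854, set as the call begins (left out, the last holds). The fingers move at their own pace and stop on an object; "squeeze" is the grip in N (left out, the last holds). Time passes only in rows, so rows that do not move let the fingers close. It gives the time, the measured TCP pose, the force, the opening and the grip force at its end, in the units of the state.
- env.get_obs(): the state, without advancing time (a new reading comes with each control period).
- env.camera(name): name is "scene" or "top" or "wrist"; returns a dict with "image" (384x512x3 uint8, red, green, blue), "mtx" (3x3 intrinsics, pixels), "dist_coeffs" ([k1, k2, p1, p2, k3] as OpenCV has them; the pictures are not rectified), "rvec" (rotation vector, rad) and "tvec" (3), from world to camera coordinates, as OpenCV has them. Camera axes: x right, y down, z forward; pixel columns grow to the right and rows downward; lengths in m; the calibration is good to about 2 mm. A picture is of the moment at which its call begins. There is no depth.
- env.close_job(): hands the job in; it is judged then, once.
The state is a dict: "clock": time; "joint_pos": joint angles; "qvel": joint speeds; "effort": joint torques, N m; "tcp_pos": TCP position; "tcp_rot": TCP orientation; "force": force on the tool from outside, world axes, zero at the start; "wrist_torque": the same for the moment, N m; "width": finger opening in m; "finger_force": force on a finger pad.
Only numpy, scipy, OpenCV 4.12 (cv2) and the standard library are available. Lean on these libraries where they do the work, as an engineer would, in place of code of your own. Each camera call takes 0.05 s, during which the arm holds its last target. There are 200 camera calls.

### The job

Make up the two laptop repair kits: press the red ejector lever fully down so that the heat sink rises in its nest, then put the heat sink in the bare half of the blue tray and the green-label drive on that tray's black foam half; put the fan in the bare half of the orange tray and the yellow-label drive on that tray's black foam half. Set each thing down flat and the right way up, without dropping it, and let go; leave the red-label drive where it lies.

Things in the scene. Friction and masses are not known exactly. Their poses are not given: they have to be found in the camera images.
- heat_sink: copper finned heat sink, 34 x 34 x 36 (tall) mm, about 120 g. Origin: centre of its underside, z up; sides along x, y. It starts in the nest's pocket, underside 12 mm above the table, only its top 6 mm showing above the nest; with the lever fully down it is 22 mm higher (28 mm showing). Then grip it by two facing sides and lift straight up.
- fan: round black cooling fan with a brass hub on top, 50 mm diameter, 15 mm tall, 50 g, lying flat. Origin: centre of its underside, z up.
- drive_green: 1.8-inch drive with a green label on top, a flat metal block 78 (x) x 54 (y) x 9 (z) mm, 60 g, lying label up. Origin: centre of its underside; x along the long side, z up. Can be gripped across its 54 mm width.
- drive_yellow: 1.8-inch drive with a yellow label on top, a flat metal block 78 (x) x 54 (y) x 9 (z) mm, 60 g, lying label up. Origin: centre of its underside; x along the long side, z up. Can be gripped across its 54 mm width.
- drive_red: 1.8-inch drive with a red label on top, a flat metal block 78 (x) x 54 (y) x 9 (z) mm, 60 g, lying label up. Origin: centre of its underside; x along the long side, z up. Can be gripped across its 54 mm width. Not wanted: leave it alone.
- tray_blue: blue kit tray, fixed, outside 150 (x) x 240 (y) mm; walls 4 mm thick, 18 mm high. A 4 mm divider at y = 0 leaves two halves, each 142 (x) x 114 (y) mm inside: the bare half, centre y = -59 mm, floor 4 mm above the table; the foam half, centre y = +59 mm, its firm black pad's top 8 mm above the table. Origin: centre of the underside, on the table; z up.
- tray_orange: orange kit tray, fixed, outside 150 (x) x 240 (y) mm; walls 4 mm thick, 18 mm high. A 4 mm divider at y = 0 leaves two halves, each 142 (x) x 114 (y) mm inside: the bare half, centre y = -59 mm, floor 4 mm above the table; the foam half, centre y = +59 mm, its firm black pad's top 8 mm above the table. Origin: centre of the underside, on the table; z up.
- nest: fixed grey block, 42 mm tall, x = -45 to +45, y = -95 to +23 mm, with a 38 x 38 mm pocket at x = 0, y = -45 mm holding the heat sink (2 mm play a side). Two steel cheeks at y = 14, x = +-16 mm reach 66 mm above the table; the top beside the pocket is clear towards +x and -x. The red lever sticks out past the +y end. Origin on the table, z up.
- lever (a joint): angle of the red ejector lever: 0 at the start (level), grows as its paddle is pressed down; 0.40 rad is fully down. Pin along the nest's x at y = 15 mm, 57 mm above the table; paddle centre 70 mm from the pin. Takes about 4 to 8 N on the paddle and stays where it is left; the heat sink rises 5.5 mm per 0.1 rad.
- lever_tip (a point): centre of the top face of the red paddle (34 mm along the nest's x, 28 mm along its y) at the outer end of the lever; 62 mm above the table at the start, about 34 mm when fully down. Push straight down here with closed fingers.
There are look-alikes about, which are no part of the job. What is shaped like the drive_green but pink is not meant. Leave any turquoise look-alike of the drive_yellow alone.

How it is judged:
By the outcome, as a careful person would: the job done as asked, in the order asked, and still so for the second after the job is handed in, with the robot touching nothing.
It also fails if it takes over 138 s, if anything falls off the work surface, if the arm or the gripper's body presses on something with over 40 N, if the wrist force passes 120 N, or if a joint passes its speed limit or range.

## Working session

There is one attempt and no reset: what is moved stays moved. The work goes in short steps, Python scripts to look and compute and a tool call to move; the robot and the scene stay as the last step left them, time stands still between calls to the robot, and variables do not carry over. Pictures are saved under pics/ and viewed, at most 14 in all, crops included, and the job is handed in when it is done.

Besides the shell and the picture viewer there is one more tool, called as name([rows], argument=value, ...), one row to a line, values as JSON. move_arm: Moves the arm, as the interface text tells. Its arguments: {"type":"object","properties":{"increments":{"type":"array"},"fingers":{"type":"number"},"squeeze":{"type":"number"}},"required":["increments"]}

```bash
mkdir -p pics; cat > h.py <<'E'
import numpy as np, cv2, pickle
from workcell import env
from scipy.spatial.transform import Rotation as R
def shot(n, tag):
    c=env.camera(n); pickle.dump(c,open(f'pics/{tag}.pkl','wb')); cv2.imwrite(f'pics/{tag}.png',c['image'][:,:,::-1]); return c
def load(tag): return pickle.load(open(f'pics/{tag}.pkl','rb'))
def ray(c,p):
    u=cv2.undistortPoints(np.array([[p]],float),np.array(c['mtx']),np.array(c['dist_coeffs']))[0,0]
    M=cv2.Rodrigues(np.array(c['rvec'],float))[0]; o=-M.T@np.array(c['tvec']).ravel(); d=M.T@np.r_[u,1]; return o,d/np.linalg.norm(d)
def onz(c,p,z): o,d=ray(c,p); return o+d*(z-o[2])/d[2]
def tri(*cp):
    A=0;b=0
    for c,p in cp:
        o,d=ray(c,p); P=np.eye(3)-np.outer(d,d); A=A+P; b=b+P@o
    x=np.linalg.solve(A,b); return x,[np.linalg.norm(np.cross(x-ray(c,p)[0],ray(c,p)[1])) for c,p in cp]
def proj(c,X): return cv2.projectPoints(np.array(X,float).reshape(-1,1,3),np.array(c['rvec'],float),np.array(c['tvec'],float),np.array(c['mtx']),np.array(c['dist_coeffs']))[0].reshape(-1,2)
E
python3 - <<'E'
from h import *
for n in('scene','top','wrist'):
    c=shot(n,n+'0'); M=cv2.Rodrigues(np.array(c['rvec'],float))[0]; print(n,(-M.T@np.array(c['tvec']).ravel()).round(3))
a,b=[cv2.imread(f'pics/{t}0.png') for t in('scene','top')]
cv2.imwrite('pics/top0b.png',cv2.resize(b,(800,600),interpolation=cv2.INTER_CUBIC));cv2.imwrite('pics/scene0b.png',cv2.resize(a,(800,600),interpolation=cv2.INTER_CUBIC))
o=env.get_obs();print({k:np.round(v,3) for k,v in o.items()},env.tip_reach)
E
```

```text
scene [1.065 0.469 0.628]
top [0.317 0.008 1.384]
wrist [0.059 0.578 0.373]
{'clock': np.float64(0.15), 'joint_pos': array([ 1.202,  0.314,  0.045,  1.304, -0.   ,  1.431]), 'qvel': array([-0.001, -0.002,  0.004,  0.002,  0.001, -0.001]), 'effort': array([ 2.0000e-03, -4.8106e+01,  2.9882e+01,  1.4000e-02, -0.0000e+00,
       -0.0000e+00]), 'tcp_pos': array([0.13 , 0.56 , 0.303]), 'tcp_rot': array([ 0.114,  0.993, -0.001, -0.   ]), 'force': array([0.253, 0.076, 0.033]), 'wrist_torque': array([ 0.014, -0.009, -0.003]), 'finger_force': np.float64(0.0), 'width': np.float64(0.085)} 0.0726
```

View pics/top0b.png

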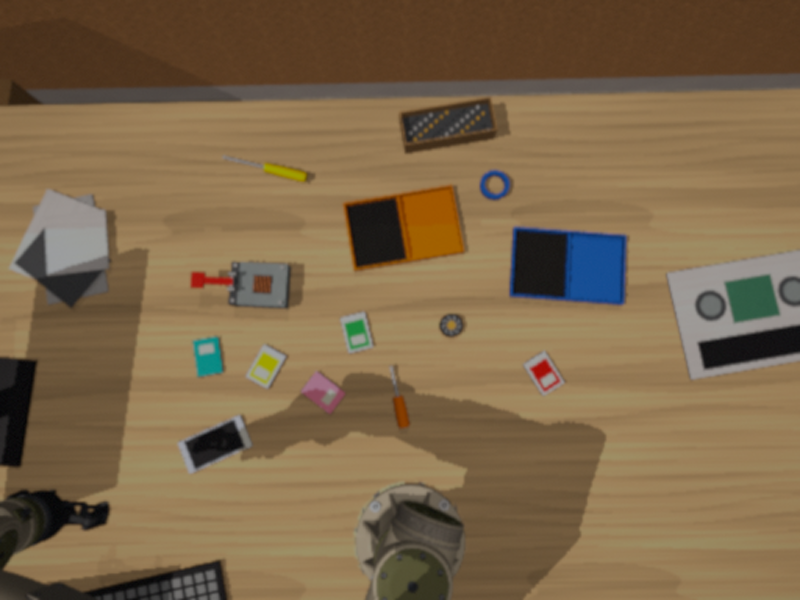

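View pics/scene0b.png

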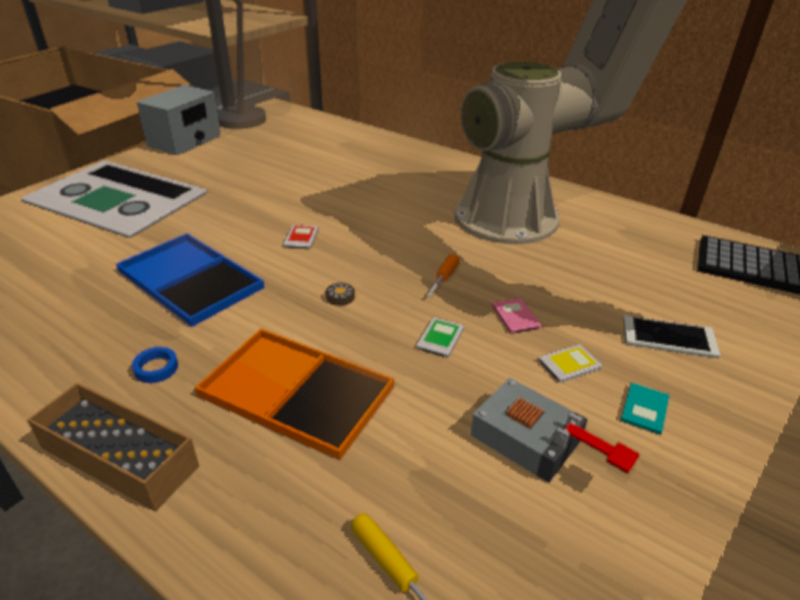

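The top view (800x600) shows the nest at (262,285), the red paddle at (197,280), the orange tray at (405,228) and the blue tray at (568,266). The fan is at (452,325) and the red-label drive at (544,373).

Drive-like candidates:
- **Green label**, white body, (357,332): drive_green.
- **Yellow label**, white body, (266,366): drive_yellow.
- **Turquoise** (208,356) and **pink** (323,392): the look-alikes to leave alone.

Next I'll confirm these in enlarged crops.

```bash
python3 - <<'E'
import cv2
a=cv2.imread('pics/top0.png');b=cv2.imread('pics/scene0.png')
def crop(im,x0,y0,w,h,s,n):
    o=cv2.resize(im[y0:y0+h,x0:x0+w],None,fx=s,fy=s,interpolation=cv2.INTER_CUBIC)
    for x in range(x0-x0%20+20,x0+w,20): cv2.putText(o,str(x),(int((x-x0+.5)*s)-10,8),0,.3,(0,0,0),1);cv2.line(o,(int((x-x0+.5)*s),10),(int((x-x0+.5)*s),15),(0,0,0),1)
    for y in range(y0-y0%20+20,y0+h,20): cv2.putText(o,str(y),(0,int((y-y0+.5)*s)+3),0,.3,(0,0,0),1);cv2.line(o,(20,int((y-y0+.5)*s)),(25,int((y-y0+.5)*s)),(0,0,0),1)
    cv2.imwrite(n,o)
crop(a,115,160,200,105,4,'pics/c1.png')
crop(b,205,170,205,135,3.9,'pics/c2.png')
E
```

```text
(no output)
```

View pics/c1.png

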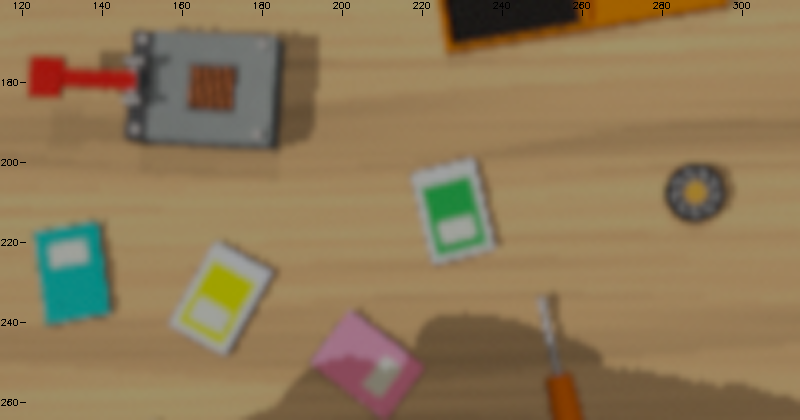

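View pics/c2.png

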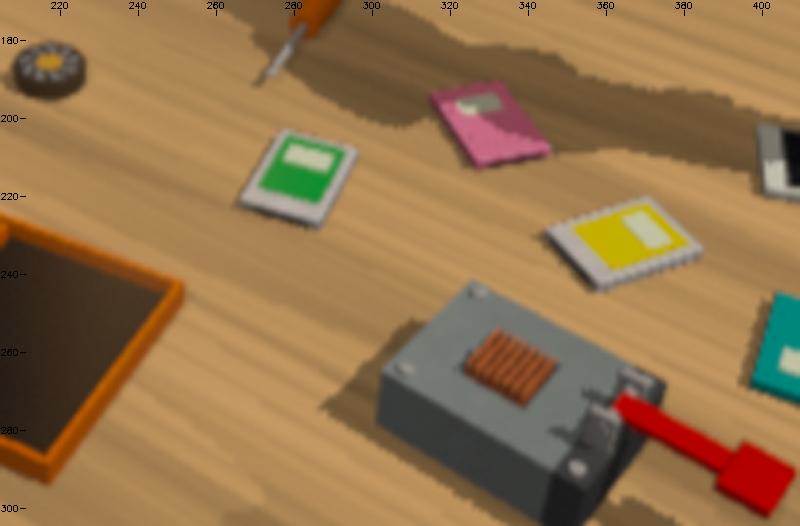

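Crop 1 (top) confirms a white body with a green label, corners at crop (411,174),(473,158),(497,246),(436,264), and a white body with a yellow label, corners (219,241),(274,270),(227,354),(169,325). The turquoise and pink ones are plainly other objects. The fan hub is at (695,192), the paddle at (47,77) and the heat sink at (212,88). The same things show in crop 2 (scene): green (300,176), yellow (624,240), hub (50,62), paddle (757,478), heat sink (511,368).

```bash
cat > m.py <<'E'
from h import *
t,s=load('top0'),load('scene0')
T=lambda p:(115+p[0]/4-.5,160+p[1]/4-.5)
S=lambda p:(205+p[0]/3.9-.5,170+p[1]/3.9-.5)
def quad(n,a,b):
    P=[]
    for p,q in zip(a,b):
        x,e=tri((t,T(p)),(s,S(q))); P.append(x)
    P=np.array(P); print(n,P.mean(0).round(4),'z',P[:,2].round(3),'sides',np.linalg.norm(P-np.roll(P,-1,0),axis=1).round(3),'yaw',[round(float(np.degrees(np.arctan2(*(P[(i+1)%4]-P[i])[1::-1]))),1) for i in range(4)],'res',np.round(e,4))
# top-view order TL,TR,BR,BL matched with the scene view
quad('green',[(411,174),(473,158),(497,246),(436,264)],[(319,223),(240,203),(285,129),(357,150)])
quad('yellow',[(219,241),(274,270),(227,354),(169,325)],[(597,285),(546,232),(651,197),(702,247)])
quad('hs',[(190,66),(237,67),(235,110),(188,109)],[(524,406),(466,372),(499,329),(557,367)])
quad('paddle',[(30,57),(66,57),(66,97),(29,97)],[(770,516),(717,487),(744,442),(796,473)])
print('hub',tri((t,T((695,192))),(s,S((50,62)))))
# trays by colour mask in top view
im=t['image']; hsv=cv2.cvtColor(im,cv2.COLOR_RGB2HSV)
for n,lo,hi,box in(('orange',(8,200,120),(16,255,255),(215,115,300,175)),('blue',(105,180,60),(125,255,255),(320,140,405,200))):
    m=cv2.inRange(hsv,lo,hi); k=np.zeros_like(m); x0,y0,x1,y1=box; k[y0:y1,x0:x1]=m[y0:y1,x0:x1]
    k=cv2.morphologyEx(k,cv2.MORPH_CLOSE,np.ones((3,3)))
    c=max(cv2.findContours(k,0,2)[0],key=cv2.contourArea); r=cv2.minAreaRect(c); B=cv2.boxPoints(r)
    P=np.array([onz(t,p,.018) for p in B]); print(n,B.round(1).tolist(),'\n c',P.mean(0).round(4),P[:,:2].round(3).tolist(),'sides',np.linalg.norm(P-np.roll(P,-1,0),axis=1).round(3),[round(float(np.degrees(np.arctan2(*(P[(i+1)%4]-P[i])[1::-1]))),1) for i in range(4)])
E
python3 m.py
```

```text
green [0.4272 0.1037 0.0119] z [0.012 0.01  0.014 0.012] sides [0.052 0.076 0.051 0.077] yaw [-76.6, -166.9, 104.6, 14.1] res [0.0008 0.0008]
yellow [0.3603 0.2944 0.0121] z [0.012 0.011 0.012 0.014] sides [0.051 0.078 0.052 0.078] yaw [-119.2, 150.2, 60.6, -30.1] res [0.0004 0.0004]
hs [0.5283 0.2961 0.0463] z [0.046 0.045 0.048 0.045] sides [0.036 0.036 0.037 0.035] yaw [-93.8, 178.6, 85.7, -2.8] res [0. 0.]
paddle [0.5377 0.425  0.0624] z [0.063 0.062 0.063 0.062] sides [0.027 0.033 0.028 0.033] yaw [-92.2, 179.8, 87.1, -1.9] res [0.0003 0.0003]
hub (array([ 0.43753439, -0.09499787,  0.02051033]), [np.float64(6.971874195529931e-05), np.float64(6.971874195529691e-05)])
orange [[248.8000030517578, 125.19999694824219], [289.1000061035156, 118.30000305175781], [296.3999938964844, 160.60000610351562], [256.1000061035156, 167.5]] 
 c [ 0.6565 -0.0497  0.018 ] [[0.719, 0.029], [0.74, -0.108], [0.594, -0.127], [0.573, 0.007]] sides [0.138 0.147 0.136 0.147] [-81.2, -172.4, 98.6, 8.4]
blue [[325.8999938964844, 187.89999389648438], [329.1000061035156, 145.89999389648438], [401.0, 151.39999389648438], [397.70001220703125, 193.39999389648438]] 
 c [ 0.5586 -0.3485  0.018 ] [[0.5, -0.221], [0.642, -0.238], [0.617, -0.477], [0.476, -0.457]] sides [0.143 0.24  0.142 0.237] [-6.9, -95.8, 171.8, 84.3]
```

```bash
cat > go.py <<'E'
# usage: go.py x y z yaw  -> turn about tool z (deg), then shift in tool axes after that turn (m)
import sys; from h import *
x,y,z,yaw=map(float,sys.argv[1:5]); o=env.get_obs(); M=R.from_quat(o['tcp_rot']).as_matrix()
cur=np.degrees(np.arctan2(M[1,1],M[0,1])); w=(yaw-cur+90)%180-90
N=M@R.from_euler('z',-w,degrees=True).as_matrix()
print('t',round(float(o['clock']),2),'yaw',cur.round(1),'turn',round(-w,1),'shift',(N.T@(np.array([x,y,z])-o['tcp_pos'])).round(4),'tilt',M[:,2].round(4),'j6',o['joint_pos'][5].round(2),'F',np.round(o['force'],1),'w',round(float(o['width']),4))
E
python3 go.py 0.5375 0.4235 0.19 -3.5
python3 - <<'E'
from h import *
t=load('top0')
for p in((345,202),(455,186),(465,252),(355,270),(404,194)): print(onz(t,(p[0]*.64,p[1]*.64),.018).round(3))
E
```

```text
t 0.15 yaw 76.9 turn 80.4 shift [-0.111   0.4148  0.1132] tilt [-5.0e-04 -1.3e-03 -1.0e+00] j6 1.43 F [0.3 0.1 0. ] w 0.0854
[0.707 0.123 0.018]
[ 0.737 -0.115  0.018]
[ 0.591 -0.131  0.018]
[0.558 0.104 0.018]
[ 0.722 -0.004  0.018]
```

move_arm([
  [[0,0,0],10],
  [[0,0,0],10],
  [[0,0,0],10],
  [[0,0,0],10],
  [[0,0,0],10],
  [[0,0,0],10],
  [[0,0,0],10],
  [[0,0,0],10],
], fingers=0)

```text
clock: 1.15
tcp_pos: [0.1304, 0.5599, 0.3035]
tcp_rot: [0.728, 0.686, -0.0, 0.0]
force: [-0.3, 0.3, 0.1]
width: 0.0001
finger_force: 0.0
```

```bash
python3 go.py 0.5375 0.4235 0.19 -3.5
```

```text
t 1.15 yaw -3.4 turn 0.1 shift [-0.1112  0.4147  0.1135] tilt [-3.e-04 -7.e-04 -1.e+00] j6 2.83 F [-0.3  0.3  0.1] w 0.0001
```

move_arm([
  [[-0.014,0.052,0],0],
  [[-0.014,0.052,0],0],
  [[-0.014,0.052,0],0],
  [[-0.014,0.052,0],0],
  [[-0.014,0.052,0],0],
  [[-0.014,0.052,0],0],
  [[-0.014,0.052,0],0],
  [[-0.013,0.051,0],0],
])

```text
clock: 2.15
tcp_pos: [0.5404, 0.4258, 0.3035]
tcp_rot: [0.726, 0.688, -0.0, -0.0]
force: [1.0, 1.8, 0.2]
width: 0.0003
finger_force: 0.0
```

move_arm([
  [[0,0,0.05],0],
  [[0,0,0.05],0],
  [[0,0,0.04],0],
  [[0,0,0.01],0],
  [[0,0,0.0],0],
  [[0,0,0],0],
])

```text
clock: 2.9
tcp_pos: [0.5399, 0.4275, 0.1563]
tcp_rot: [0.726, 0.688, 0.002, 0.0]
force: [-0.1, 1.1, -0.9]
width: 0.0001
finger_force: 0.0
```

```bash
python3 go.py 0.5375 0.4235 0.135 -3.5; python3 -c "
from h import *
shot('wrist','w1')
i=cv2.imread('pics/w1.png'); s=shot('scene','s1')
j=cv2.resize(cv2.imread('pics/s1.png')[190:320,320:430],(330,390)); o=np.zeros((390,850,3),np.uint8);o[:384,:512]=i;o[:,520:]=j
cv2.imwrite('pics/v1.png',o[:,:])
cv2.imwrite('pics/v1.png',cv2.resize(o,(800,367)))"
```

```text
t 2.9 yaw -3.1 turn 0.4 shift [-0.0042 -0.0022  0.0213] tilt [ 0.0032  0.002  -1.    ] j6 2.18 F [-0.1  1.1 -0.9] w 0.0001
```

View pics/v1.png

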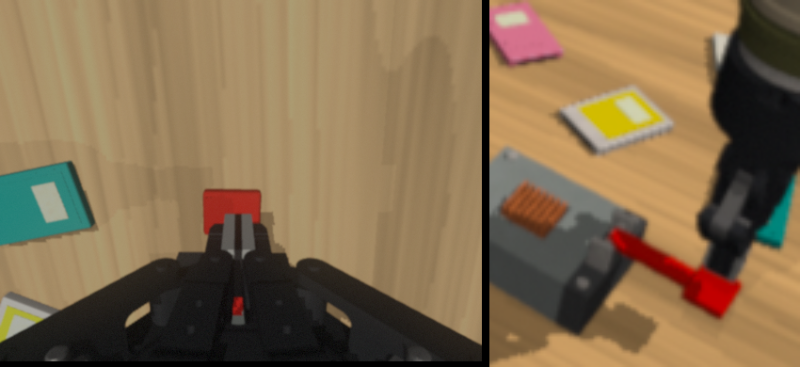

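The left half is the wrist view: the closed fingertips at (238,220) stand over the red paddle (232,212). The right half (scene) agrees. I'll nudge a few millimetres towards the nest and press in small steps.

move_arm([
  [[-0.004,-0.002,0.006],0],
  [[0,0,0.006],0],
  [[0,0,0.004],0],
  [[0,0,0.004],0],
  [[0,0,0.004],0],
  [[0,0,0.004],0],
  [[0,0,0.004],0],
  [[0,0,0.004],0],
])

```text
clock: 4.0
tcp_pos: [0.5366, 0.4225, 0.119]
tcp_rot: [0.726, 0.688, 0.0, 0.0]
force: [-2.3, -2.9, 8.0]
width: 0.0
finger_force: 3.6
```

move_arm([
  [[0,0,0.003],0],
  [[0,0,0.003],0],
  [[0,0,0.003],0],
])

```text
clock: 4.38
tcp_pos: [0.5372, 0.4228, 0.1102]
tcp_rot: [0.726, 0.688, 0.001, 0.001]
force: [-1.1, -2.3, 7.3]
width: -0.0004
finger_force: 3.1
```

move_arm([
  [[0,0,0.002],0],
  [[0,0,0.002],0],
  [[0,0,0.002],0],
  [[0,0,0],0],
])

```text
clock: 4.88
tcp_pos: [0.5373, 0.4227, 0.1091]
tcp_rot: [0.726, 0.688, 0.002, 0.001]
force: [-9.2, -7.9, 31.9]
width: 0.0001
finger_force: 12.6
```

move_arm([
  [[0,0,-0.01],0],
  [[0,0,-0.02],0],
  [[0,0,-0.04],0],
  [[0,0,-0.04],0],
  [[0,0,-0.02],0],
  [[0,0,0],0],
], fingers=0.05)

```text
clock: 5.62
tcp_pos: [0.5375, 0.4234, 0.2347]
tcp_rot: [0.726, 0.688, 0.002, 0.0]
force: [0.1, 1.2, -0.7]
width: 0.05
finger_force: 0.0
```

```bash
python3 go.py 0.528 0.296 0.23 -4; python3 -c "
from h import *
shot('wrist','w2'); shot('scene','s2');shot('top','t2')
i=cv2.imread('pics/w2.png'); b=cv2.imread('pics/s2.png')[215:305,290:400]; j=cv2.resize(b,(440,360),interpolation=2); k=cv2.resize(cv2.imread('pics/t2.png')[160:205,115:195],(640,360)); k=k[:,:360]
o=np.zeros((360,800,3),np.uint8);o[:,:440]=j;o[:,440:]=k
cv2.imwrite('pics/v2.png',o)"
```

```text
t 5.62 yaw -3.1 turn 0.9 shift [-0.1278 -0.0006  0.0044] tilt [ 0.0032  0.0021 -1.    ] j6 2.18 F [ 0.1  1.2 -0.7] w 0.05
```

View pics/v2.png

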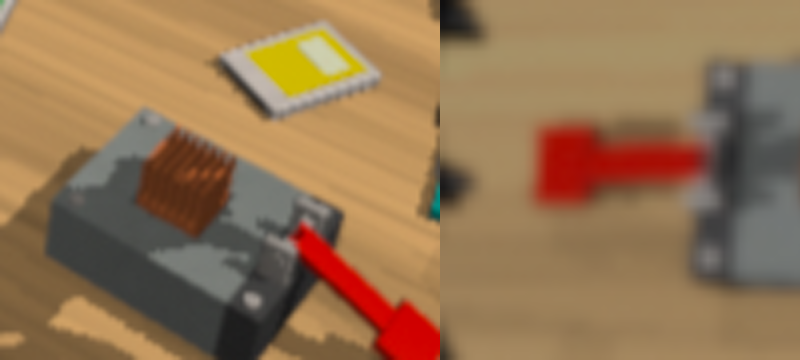

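The scene view (left) shows the heat sink standing well clear of the nest, with the lever down. I'll move above it and measure with the wrist camera.

move_arm([
  [[-0.03,0,-0.005],0.6],
  [[-0.05,0,-0.005],0],
  [[-0.048,0,-0.005],0],
  [[0,0,0],0],
  [[0,0,0],0],
  [[0,0,0],0],
], fingers=0.06)

```text
clock: 6.52
tcp_pos: [0.5285, 0.296, 0.2471]
tcp_rot: [0.729, 0.684, -0.0, -0.0]
force: [-0.4, -0.8, -0.2]
width: 0.0596
finger_force: 0.0
```

```bash
python3 go.py 0.528 0.296 0.20 -4; python3 -c "
from h import *
c=shot('wrist','w3')
X=[.528,.296,.07]
print(proj(c,X))
i=cv2.imread('pics/w3.png'); cv2.imwrite('pics/v3.png',cv2.resize(i,(800,600),interpolation=2))"
```

```text
t 6.53 yaw -3.6 turn 0.4 shift [-0.     -0.0004  0.0471] tilt [-9.e-04 -0.e+00 -1.e+00] j6 2.01 F [-0.4 -0.8 -0.2] w 0.0596
[[252.56142362 184.23917205]]
```

View pics/v3.png

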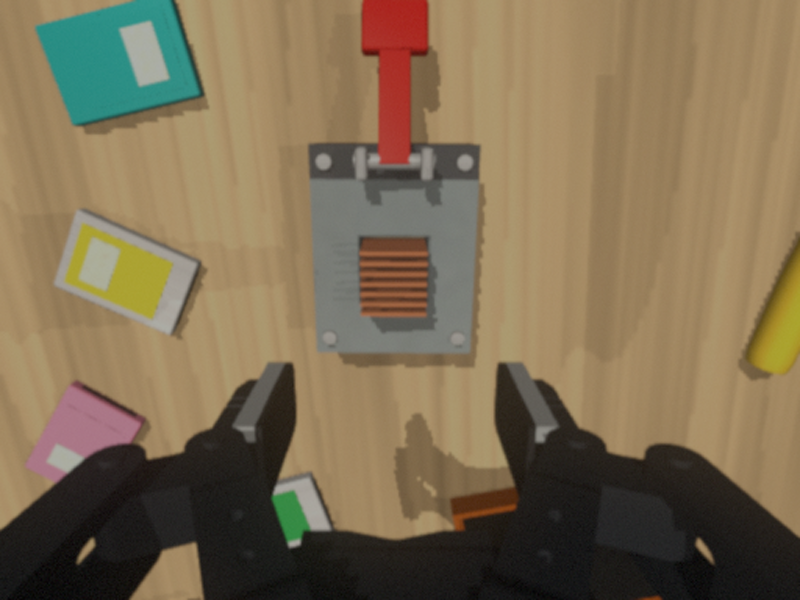

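Wrist view (800x600): heat-sink top face is about (361..427, 250..317), centred at (394,283), or (252.2,181.1) in original pixels. That is within 3 px of the prediction, so I should move about 2 mm towards +y. The nest edges are square to the fingers. Descending to grip.

move_arm([
  [[0.002,0,0.04],0],
  [[0,0,0.04],0],
  [[0,0,0.03],0],
  [[0,0,0.015],0],
  [[0,0,0.004],0],
  [[0,0,0],0],
  [[0,0,0],0],
])

```text
clock: 7.45
tcp_pos: [0.5296, 0.2975, 0.1203]
tcp_rot: [0.73, 0.684, 0.001, 0.0]
force: [-0.4, 0.4, -0.1]
width: 0.06
finger_force: 0.0
```

move_arm([
  [[0,0,0],0],
  [[0,0,0],0],
  [[0,0,0],0],
  [[0,0,0],0],
  [[0,0,0],0],
], fingers=0.025, squeeze=30)

```text
clock: 8.07
tcp_pos: [0.5291, 0.2972, 0.1193]
tcp_rot: [0.73, 0.684, 0.0, 0.0]
force: [-0.2, 0.9, 2.7]
width: 0.0335
finger_force: 34.8
```

move_arm([
  [[0,0,-0.01],0],
  [[0,0,-0.015],0],
  [[0,0,-0.02],0],
  [[0,0,-0.025],0],
  [[0,0,-0.025],0],
  [[0,0,-0.025],0],
  [[0,0,-0.015],0],
  [[0,0,0],0],
])

```text
clock: 9.07
tcp_pos: [0.5293, 0.2973, 0.2554]
tcp_rot: [0.73, 0.684, 0.001, 0.0]
force: [0.1, 0.1, -1.4]
width: 0.0334
finger_force: 34.3
```

```bash
python3 go.py 0.552 -0.407 0.25 -6; python3 - <<'E'
from h import *
w,t,s=load('w3'),load('top0'),load('scene0')
q=lambda p:((p[0]+.5)*.64-.5,(p[1]+.5)*.64-.5)
P=np.array([onz(w,q(p),.009) for p in((80,211),(200,264),(174,330),(56,280))])
print(P.round(4),P.mean(0).round(4),[(np.linalg.norm(P[i]-P[i-1]).round(3),np.degrees(np.arctan2(*(P[i]-P[i-1])[1::-1])).round(1)) for i in range(4)])
E
```

```text
t 9.07 yaw -3.7 turn 2.3 shift [-0.6981  0.0961  0.0047] tilt [ 0.0026  0.0011 -1.    ] j6 2.02 F [ 0.1  0.1 -1.4] w 0.0334
[[0.3395 0.3382 0.009 ]
 [0.4062 0.3009 0.009 ]
 [0.3817 0.2582 0.009 ]
 [0.3139 0.2963 0.009 ]] [0.3603 0.2984 0.009 ] [(np.float64(0.049), np.float64(58.6)), (np.float64(0.076), np.float64(-29.2)), (np.float64(0.049), np.float64(-119.8)), (np.float64(0.078), np.float64(150.7))]
```

move_arm([
  [[0,0,0],2.3],
  [[-0.03,0.004,0],0],
  [[-0.05,0.007,0],0],
  [[-0.05,0.007,0],0],
  [[-0.05,0.007,0],0],
  [[-0.05,0.007,0],0],
  [[-0.05,0.007,0],0],
  [[-0.05,0.007,0],0],
])

```text
clock: 10.07
tcp_pos: [0.5392, -0.0374, 0.2527]
tcp_rot: [0.743, 0.669, -0.001, -0.001]
force: [0.0, 0.6, -0.9]
width: 0.0331
finger_force: 34.3
```

move_arm([
  [[-0.05,0.007,0],0],
  [[-0.05,0.007,0],0],
  [[-0.05,0.007,0],0],
  [[-0.05,0.007,0],0],
  [[-0.05,0.007,0],0],
  [[-0.05,0.007,0],0],
  [[-0.04,0.006,0],0],
  [[-0.02,0.003,0],0],
])

```text
clock: 11.08
tcp_pos: [0.5522, -0.4015, 0.2517]
tcp_rot: [0.744, 0.668, -0.0, -0.001]
force: [0.4, 0.7, -1.4]
width: 0.0336
finger_force: 34.3
```

```bash
python3 go.py 0.552 -0.407 0.0893 -6; python3 -c "
from h import *
c=shot('wrist','w4'); i=cv2.imread('pics/w4.png'); cv2.imwrite('pics/v4.png',i)"
```

```text
t 11.07 yaw -6.1 turn -0.1 shift [-0.0057  0.0008  0.1624] tilt [-0.0019  0.0016 -1.    ] j6 0.93 F [ 0.4  0.7 -1.4] w 0.0336
```

View pics/v4.png

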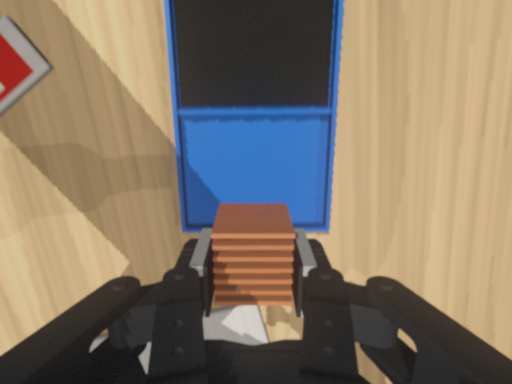

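The wrist view shows the heat sink held upright and the bare blue half beneath, its rim at about (180,112),(333,112),(329,232),(184,230). I'll check that centre, then set the heat sink down.

```bash
python3 -c "
from h import *
c=load('w4'); P=np.array([onz(c,p,.018) for p in((178,112),(335,112),(329,232),(184,230))]);print(P.round(3),P.mean(0).round(4)); print(onz(c,(256,107),.018))"
```

```text
[[ 0.489 -0.342  0.018]
 [ 0.632 -0.358  0.018]
 [ 0.622 -0.477  0.018]
 [ 0.475 -0.459  0.018]] [ 0.5542 -0.409   0.018 ]
[ 0.56037902 -0.3454587   0.018     ]
```

move_arm([
  [[-0.003,0,0.03],0],
  [[0,0,0.04],0],
  [[0,0,0.035],0],
  [[0,0,0.025],0],
  [[0,0,0.015],0],
  [[0,0,0.005],0],
  [[0,0,0],0],
])

```text
clock: 12.0
tcp_pos: [0.5529, -0.4023, 0.1041]
tcp_rot: [0.743, 0.669, 0.0, 0.0]
force: [-0.1, 0.2, -1.5]
width: 0.0333
finger_force: 34.3
```

move_arm([
  [[0,0,0.005],0],
  [[0,0,0.004],0],
  [[0,0,0.002],0],
  [[0,0,0.002],0],
  [[0,0,0.001],0],
  [[0,0,0],0],
])

```text
clock: 12.75
tcp_pos: [0.5527, -0.4023, 0.09]
tcp_rot: [0.743, 0.669, 0.0, 0.0]
force: [-0.9, 0.2, 0.2]
width: 0.0331
finger_force: 34.3
```

move_arm([
  [[0,0,0.001],0],
  [[0,0,0],0],
  [[0,0,0],0],
])

```text
clock: 13.12
tcp_pos: [0.5527, -0.4023, 0.0899]
tcp_rot: [0.743, 0.669, 0.0, 0.0]
force: [-2.3, 3.2, 5.7]
width: 0.0334
finger_force: 35.0
```

move_arm([
  [[0,0,0],0],
  [[0,0,0],0],
  [[0,0,0],0],
  [[0,0,-0.01],0],
  [[0,0,-0.03],0],
  [[0,0,-0.05],0],
  [[0,0,-0.05],0],
  [[0,0,-0.03],0],
], fingers=0.06)

```text
clock: 14.12
tcp_pos: [0.5532, -0.4028, 0.2631]
tcp_rot: [0.743, 0.669, 0.0, 0.002]
force: [-0.6, -0.0, -0.8]
width: 0.0601
finger_force: 0.0
```

```bash
python3 go.py 0.4272 0.1037 0.24 13.8; python3 -c "
from h import *
c=shot('wrist','w5'); i=cv2.imread('pics/w5.png'); cv2.imwrite('pics/v5.png',i)"
```

```text
t 14.12 yaw -6.0 turn -19.8 shift [ 0.522  -0.0017  0.0211] tilt [ 0.0035 -0.0031 -1.    ] j6 0.93 F [-0.6 -0.  -0.8] w 0.0601
```

View pics/v5.png

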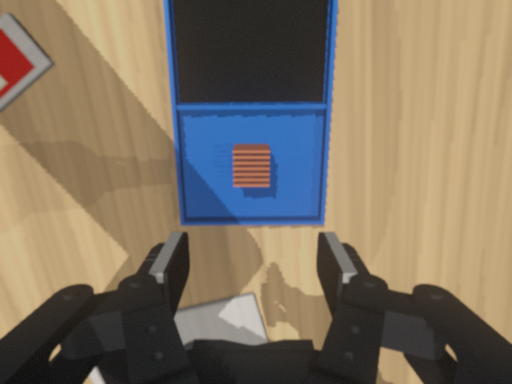

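The heat sink stands upright in the bare blue half at (252,166). Next is the green drive.

move_arm([
  [[0,0,0],-10],
  [[0,0,0],-9.8],
  [[0.04,0,0],0],
  [[0.055,0,0],0],
  [[0.055,0,0],0],
  [[0.055,0,0],0],
  [[0.055,0,0],0],
  [[0.055,0,0],0],
], fingers=0.068)

```text
clock: 15.18
tcp_pos: [0.4769, -0.0948, 0.2593]
tcp_rot: [0.617, 0.787, 0.0, 0.0]
force: [0.6, 0.8, -0.6]
width: 0.0682
finger_force: 0.0
```

move_arm([
  [[0.055,0,0],0],
  [[0.055,0,0],0],
  [[0.055,0,0],0],
  [[0.042,0,0.02],0],
  [[0,0,0],0],
  [[0,0,0],0],
  [[0,0,0],0],
])

```text
clock: 16.05
tcp_pos: [0.429, 0.1039, 0.2395]
tcp_rot: [0.618, 0.786, 0.0, 0.001]
force: [-0.8, 0.4, 0.2]
width: 0.0682
finger_force: 0.0
```

```bash
python3 go.py 0.4272 0.1037 0.12 13.8; python3 -c "
from h import *
c=shot('wrist','w6'); i=cv2.imread('pics/w6.png'); cv2.imwrite('pics/v6.png',cv2.resize(i,(800,600),interpolation=2)); print(proj(c,[.4272,.1037,.009])/.64)"
```

```text
t 16.05 yaw 13.7 turn -0.1 shift [ 0.0003 -0.0019  0.1195] tilt [ 0.0013 -0.     -1.    ] j6 1.39 F [-0.8  0.4  0.2] w 0.0682
[[391.27013032 262.01806895]]
```

View pics/v6.png

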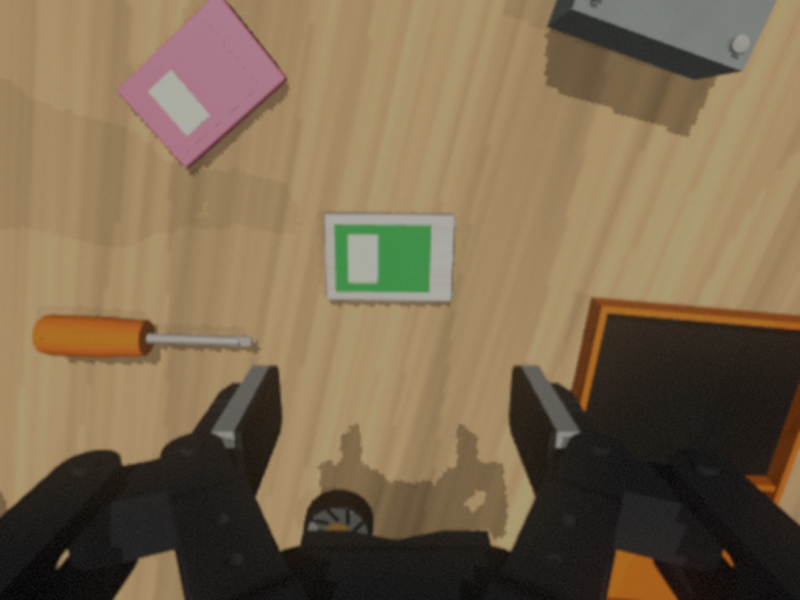

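Wrist view: green-label drive at (324..454, 213..301), centre (389,257), with its long side parallel to tool y. I need a quarter turn to grip it across its width. The wrist measurement puts it about 3 mm further towards +y than the first estimate.

move_arm([
  [[0.002,-0.002,0],0],
  [[0,0,0],-10.6],
  [[0,0,0],-10.6],
  [[0,0,0],-10.6],
  [[0,0,0],-10.6],
  [[0,0,0],-10.6],
  [[0,0,0],-10.6],
  [[0,0,0],-10.6],
])

```text
clock: 17.1
tcp_pos: [0.4259, 0.1057, 0.239]
tcp_rot: [0.015, 1.0, 0.0, 0.0]
force: [0.1, -0.3, 0.2]
width: 0.0681
finger_force: 0.0
```

move_arm([
  [[0,0,0],-10.6],
  [[0,0,0.03],-5.2],
  [[0,0,0.04],0],
  [[0,0,0.02],0],
  [[0,0,0],0],
  [[0,0,0],0],
])

```text
clock: 17.85
tcp_pos: [0.4265, 0.106, 0.1498]
tcp_rot: [-0.12, 0.993, 0.0, 0.001]
force: [0.2, 0.6, 0.2]
width: 0.068
finger_force: 0.0
```

```bash
python3 go.py 0.427 0.1055 0.09 103.7; python3 -c "
from h import *
c=shot('wrist','w7'); i=cv2.imread('pics/w7.png'); cv2.imwrite('pics/v7.png',cv2.resize(i,(800,600),interpolation=2)); print(proj(c,[.427,.1055,.009])/.64)"
```

```text
t 17.85 yaw 103.8 turn 0.1 shift [-0.0003 -0.0006  0.0598] tilt [ 1.2e-03  2.0e-04 -1.0e+00] j6 -0.18 F [0.2 0.6 0.2] w 0.068
[[390.50204613 309.32845978]]
```

View pics/v7.png

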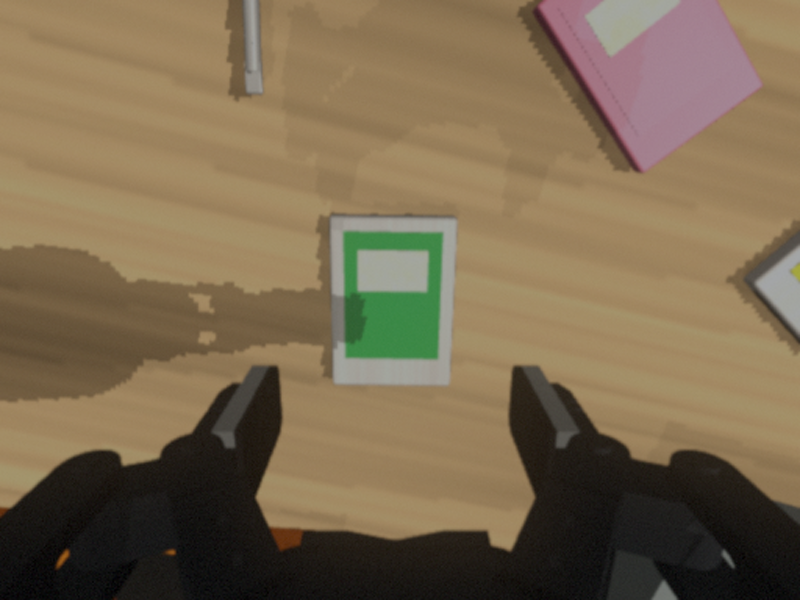

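Green drive at (331..457, 215..384), centred in column 392 between the fingers (midpoint 395). Descending.

move_arm([
  [[0.002,-0.001,0.03],0],
  [[0,0,0.025],0],
  [[0,0,0.01],0],
  [[0,0,0.005],0],
  [[0,0,0],0],
  [[0,0,0],0],
])

```text
clock: 18.65
tcp_pos: [0.4248, 0.1048, 0.0796]
tcp_rot: [-0.12, 0.993, -0.0, 0.001]
force: [0.2, 0.7, 0.5]
width: 0.0679
finger_force: 0.0
```

move_arm([
  [[0,0,0.003],0],
  [[0,0,0.002],0],
  [[0,0,0.002],0],
  [[0,0,0.002],0],
  [[0,0,0],0],
  [[0,0,0],0],
])

```text
clock: 19.4
tcp_pos: [0.4241, 0.1047, 0.0699]
tcp_rot: [-0.12, 0.993, 0.0, -0.0]
force: [-1.1, -0.2, 0.3]
width: 0.068
finger_force: 0.0
```

move_arm([
  [[0,0,0],0],
  [[0,0,0],0],
  [[0,0,0],0],
  [[0,0,0],0],
  [[0,0,0],0],
], fingers=0.045, squeeze=30)

```text
clock: 20.02
tcp_pos: [0.4242, 0.1047, 0.0701]
tcp_rot: [-0.12, 0.993, 0.0, 0.0]
force: [-1.0, 0.3, 5.6]
width: 0.0531
finger_force: 32.0
```

move_arm([
  [[0,0,-0.005],0],
  [[0,0,-0.015],0],
  [[0,0,-0.03],0],
  [[0,0,-0.04],0],
  [[0,0,-0.04],10],
  [[0,0,-0.02],9.8],
  [[0,0,0],0],
])

```text
clock: 20.9
tcp_pos: [0.4251, 0.1048, 0.2213]
tcp_rot: [0.051, 0.999, 0.0, 0.002]
force: [0.5, -0.7, -0.9]
width: 0.0535
finger_force: 31.7
```

```bash
python3 go.py 0.566 -0.289 0.22 84; python3 -c "
from h import *
c=shot('wrist','w8'); i=cv2.imread('pics/w8.png');j=cv2.resize(shot('scene','s8')['image'][:,:,::-1],(512,384)); cv2.imwrite('pics/v8.png',cv2.resize(np.hstack([i,j]),(800,300)))"
```

```text
t 20.9 yaw 84.1 turn 0.1 shift [-0.1813 -0.3769  0.0017] tilt [ 3.5e-03  3.0e-04 -1.0e+00] j6 0.16 F [ 0.5 -0.7 -0.9] w 0.0535
```

View pics/v8.png

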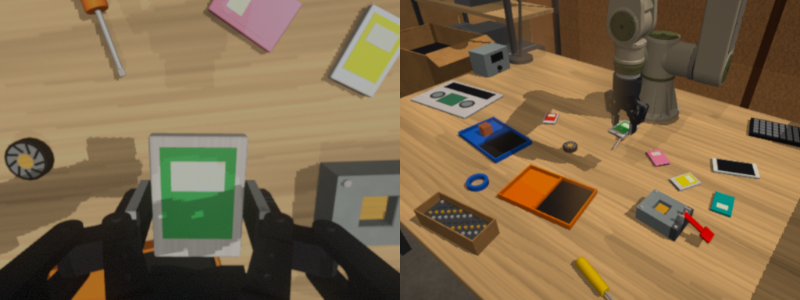

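The green drive is held level and square between the pads (wrist view, left). Carrying it to the blue foam half.

move_arm([
  [[-0.015,-0.03,0],0],
  [[-0.024,-0.05,0],0],
  [[-0.024,-0.05,0],0],
  [[-0.024,-0.05,0],0],
  [[-0.024,-0.05,0],0],
  [[-0.024,-0.05,0],0],
  [[-0.024,-0.05,0],0],
  [[-0.022,-0.047,0],0],
])

```text
clock: 22.0
tcp_pos: [0.5644, -0.2907, 0.2174]
tcp_rot: [0.051, 0.999, 0.001, -0.001]
force: [0.4, 0.7, -1.1]
width: 0.0532
finger_force: 31.7
```

move_arm([
  [[0,0,0.04],0],
  [[0,0,0.04],0],
  [[0,0,0.03],0],
  [[0,0,0.02],0],
  [[0,0,0],0],
  [[0,0,0],0],
])

```text
clock: 22.75
tcp_pos: [0.5646, -0.2891, 0.0896]
tcp_rot: [0.052, 0.999, 0.0, -0.0]
force: [-0.0, 0.1, -0.4]
width: 0.053
finger_force: 31.8
```

```bash
python3 go.py 0.566 -0.289 0.0781 84
```

```text
t 22.75 yaw 84.0 turn 0.0 shift [-0.0014  0.0002  0.0115] tilt [-6.e-04  5.e-04 -1.e+00] j6 -0.5 F [-0.   0.1 -0.4] w 0.053
```

move_arm([
  [[0,0,0.004],0],
  [[0,0,0.003],0],
  [[0,0,0.002],0],
  [[0,0,0.001],0],
  [[0,0,0],0],
  [[0,0,0],0],
])

```text
clock: 23.5
tcp_pos: [0.5647, -0.2892, 0.0799]
tcp_rot: [0.052, 0.999, 0.0, 0.0]
force: [0.8, 0.4, -0.9]
width: 0.0527
finger_force: 31.8
```

move_arm([
  [[0,0,0.001],0],
  [[0,0,0],0],
  [[0,0,0],0],
])

```text
clock: 23.88
tcp_pos: [0.5647, -0.2892, 0.0788]
tcp_rot: [0.052, 0.999, 0.0, -0.0]
force: [0.2, 0.1, -0.3]
width: 0.0532
finger_force: 31.8
```

move_arm([
  [[0,0,0.001],0],
  [[0,0,0],0],
  [[0,0,0],0],
])

```text
clock: 24.25
tcp_pos: [0.5648, -0.2892, 0.0782]
tcp_rot: [0.052, 0.999, -0.0, 0.0]
force: [-1.4, 0.4, 3.7]
width: 0.0529
finger_force: 32.2
```

move_arm([
  [[0,0,0],0],
  [[0,0,0],0],
  [[0,0,0],0],
  [[0,0,-0.01],0],
  [[0,0,-0.03],0],
  [[0,0,-0.05],0],
  [[0,0,-0.05],0],
  [[0,0,-0.03],0],
], fingers=0.064)

```text
clock: 25.25
tcp_pos: [0.5654, -0.2896, 0.2519]
tcp_rot: [0.052, 0.999, -0.001, 0.002]
force: [1.1, -0.4, -0.4]
width: 0.064
finger_force: 0.0
```

```bash
python3 go.py 0.4375 -0.094 0.24 84; python3 -c "
from h import *
c=shot('top','t9'); i=cv2.imread('pics/t9.png')[120:250,270:430]
w=shot('wrist','w9')
cv2.imwrite('pics/v9.png',np.hstack([cv2.resize(i,(400,325),interpolation=2),cv2.resize(cv2.imread('pics/w9.png'),(400,325))]))"
```

```text
t 25.25 yaw 84.0 turn -0.0 shift [0.1476 0.1812 0.011 ] tilt [ 0.0039 -0.0025 -1.    ] j6 -0.49 F [ 1.1 -0.4 -0.4] w 0.064
```

View pics/v9.png

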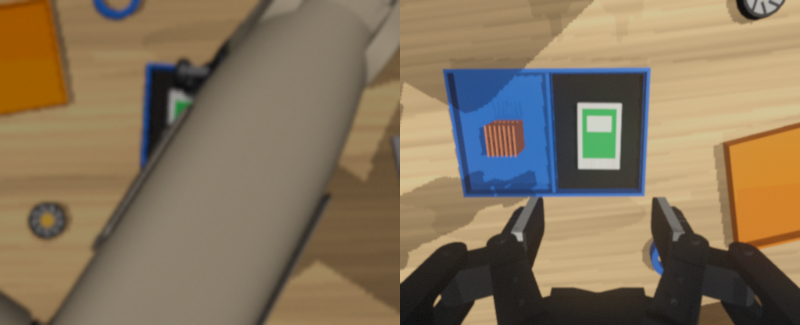

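The wrist view (right) shows the green drive flat, label up, at (600,136) on the blue foam, and the heat sink at (505,138). Next is the fan, with its hub found by image code.

move_arm([
  [[0.05,0.06,0],0],
  [[0.05,0.06,0],0],
  [[0.047,0.06,0.01],0],
  [[0,0,0],-7],
  [[0,0,0],-6.4],
  [[0,0,0],0],
  [[0,0,0],0],
], fingers=0.066)

```text
clock: 26.22
tcp_pos: [0.4621, -0.1328, 0.2395]
tcp_rot: [-0.063, 0.998, 0.0, -0.0]
force: [0.5, 0.5, 0.9]
width: 0.0661
finger_force: 0.0
```

```bash
cat > fan.py <<'E'
import sys; from h import *
c=shot('wrist',sys.argv[1]); p=proj(c,[.4375,-.094,.015])[0]; im=c['image']; hsv=cv2.cvtColor(im,cv2.COLOR_RGB2HSV)
x,y=p.astype(int); r=45; y0,x0=max(y-r,0),x-r; sub=hsv[y0:y+r,x0:x+r]
dark=(sub[...,2]<70).astype(np.uint8); dark=cv2.morphologyEx(dark,cv2.MORPH_CLOSE,np.ones((9,9)))
n,l,st,ce=cv2.connectedComponentsWithStats(dark); k=1+np.argmax(st[1:,4]); print('pred',p.round(1),'dark',ce[k].round(1)+[x0,y0],st[k])
m=((sub[...,1]>120)&(sub[...,2]>90)&(cv2.morphologyEx(dark,cv2.MORPH_CLOSE,np.ones((41,41)))>0)).astype(np.uint8)
n,l,st,ce=cv2.connectedComponentsWithStats(m)
for k in range(1,n):
    if st[k,4]>15: q=ce[k]+[x0,y0]; print('hub?',q.round(1),st[k],onz(c,q,.015).round(4))
E
python3 fan.py w10; python3 go.py 0.4375 -0.094 0.1 97.4
```

```text
pred [296.6 147.7] dark [294.7 143.8] [  18   16   53   53 1654]
hub? [296.2 145.7] [ 36  35  19  19 278] [ 0.4357 -0.0947  0.015 ]
t 26.27 yaw 97.3 turn -0.1 shift [0.0194 0.0417 0.1395] tilt [-4.e-04  3.e-04 -1.e+00] j6 -0.57 F [1.  0.5 0.1] w 0.0659
```

move_arm([
  [[0.01,0.02,0.02],0],
  [[0.01,0.021,0.03],0],
  [[0,0,0.03],0],
  [[0,0,0.01],0],
  [[0,0,0],0],
  [[0,0,0],0],
])

```text
clock: 27.02
tcp_pos: [0.4381, -0.0953, 0.1507]
tcp_rot: [-0.064, 0.998, -0.0, 0.001]
force: [-0.7, 1.2, -0.6]
width: 0.0661
finger_force: 0.0
```

```bash
python3 fan.py w11; python3 go.py 0.4362 -0.0947 0.075 97.4
```

```text
pred [252.8 199.5] dark [249.5 192.2] [   9    0   72   76 2467]
hub? [251.8 197.1] [ 32  31  27  25 511] [ 0.436  -0.0949  0.015 ]
t 27.07 yaw 97.4 turn -0.0 shift [0.0019 0.0009 0.0758] tilt [ 1.9e-03 -6.0e-04 -1.0e+00] j6 -0.52 F [ 1.2 -0.4 -0.2] w 0.0658
```

Both wrist views agree on the hub at (0.436, -0.095), 15 mm up. Descending and closing.

move_arm([
  [[0.002,0.001,0.03],0],
  [[0,0,0.025],0],
  [[0,0,0.013],0],
  [[0,0,0.006],0],
  [[0,0,0.003],0],
  [[0,0,0],0],
  [[0,0,0],0],
])

```text
clock: 27.95
tcp_pos: [0.4354, -0.0941, 0.0733]
tcp_rot: [-0.064, 0.998, -0.0, 0.0]
force: [-0.3, -0.4, -0.4]
width: 0.0659
finger_force: 0.0
```

move_arm([
  [[0,0,0],0],
  [[0,0,0],0],
  [[0,0,0],0],
  [[0,0,0],0],
  [[0,0,0],0],
], fingers=0.042, squeeze=25)

```text
clock: 28.58
tcp_pos: [0.4354, -0.0941, 0.0734]
tcp_rot: [-0.064, 0.998, -0.0, 0.0]
force: [-1.3, 0.1, 5.7]
width: 0.0489
finger_force: 25.2
```

```bash
python3 go.py 0.658 -0.058 0.22 97.4
```

```text
t 28.57 yaw 97.4 turn -0.0 shift [-0.2256  0.0071 -0.1464] tilt [ 1.e-03 -4.e-04 -1.e+00] j6 -0.52 F [-1.3  0.1  5.7] w 0.0489
```

move_arm([
  [[0,0,-0.005],0],
  [[0,0,-0.015],0],
  [[0,0,-0.03],0],
  [[0,0,-0.04],0],
  [[0,0,-0.04],0],
  [[0,0,-0.015],0],
  [[-0.02,0,0],0],
  [[-0.04,0.001,0],0],
])

```text
clock: 29.58
tcp_pos: [0.4942, -0.0852, 0.2185]
tcp_rot: [-0.064, 0.998, -0.0, 0.0]
force: [0.9, -0.3, -0.3]
width: 0.0488
finger_force: 26.1
```

move_arm([
  [[-0.05,0.002,0],0],
  [[-0.05,0.002,0],0],
  [[-0.045,0.001,0],0],
  [[-0.02,0.001,0],0],
  [[0,0,0],0],
  [[0,0,0],0],
])

```text
clock: 30.32
tcp_pos: [0.6564, -0.0581, 0.2174]
tcp_rot: [-0.064, 0.998, 0.0, -0.001]
force: [-0.5, 0.1, -1.4]
width: 0.0489
finger_force: 26.1
```

```bash
python3 go.py 0.658 -0.058 0.0774 97.4; python3 - <<'E'
from h import *
c=shot('wrist','w12'); hsv=cv2.cvtColor(c['image'],cv2.COLOR_RGB2HSV)
# predicted tray outline vs orange mask: fit tray pose with rim corners
m=cv2.inRange(hsv,(5,170,60),(18,255,255)); cs=sorted(cv2.findContours(m,0,2)[0],key=cv2.contourArea)[-3:]
for k in cs: print(cv2.contourArea(k),cv2.boundingRect(k),[[*p,*onz(c,p,.018)[:2].round(3)] for p in cv2.approxPolyDP(k,4,True)[:,0].tolist()])
E
```

```text
t 30.32 yaw 97.4 turn -0.0 shift [-0.0018 -0.0002  0.14  ] tilt [-1.5e-03  3.0e-04 -1.0e+00] j6 -0.34 F [-0.5  0.1 -1.4] w 0.0489
0.0 (355, 85, 1, 1) [[355, 85, np.float64(0.572), np.float64(0.014)]]
1.0 (237, 206, 3, 2) [[237, 206, np.float64(0.685), np.float64(-0.067)]]
21167.5 (176, 85, 296, 168) [[471, 87, np.float64(0.562), np.float64(0.106)], [176, 89, np.float64(0.593), np.float64(-0.126)], [187, 228, np.float64(0.712), np.float64(-0.109)], [198, 229, np.float64(0.712), np.float64(-0.099)], [201, 235, np.float64(0.718), np.float64(-0.096)], [215, 212, np.float64(0.694), np.float64(-0.085)], [246, 198, np.float64(0.677), np.float64(-0.06)], [283, 206, np.float64(0.68), np.float64(-0.026)], [304, 235, np.float64(0.705), np.float64(-0.003)], [310, 228, np.float64(0.698), np.float64(0.001)], [321, 228, np.float64(0.697), np.float64(0.011)], [327, 93, np.float64(0.581), np.float64(-0.007)], [460, 89, np.float64(0.564), np.float64(0.098)], [438, 240, np.float64(0.695), np.float64(0.119)], [339, 243, np.float64(0.709), np.float64(0.03)], [343, 252, np.float64(0.718), np.float64(0.036)], [448, 250, np.float64(0.703), np.float64(0.131)]]
```

The tray origin from this view is (0.652, 0.000) with yaw 7.6°, agreeing with the first estimate. Lowering the fan.

move_arm([
  [[0,0,0.04],0],
  [[0,0,0.04],0],
  [[0,0,0.03],0],
  [[0,0,0.015],0],
  [[0,0,0.006],0],
  [[0,0,0.004],0],
  [[0,0,0.001],0],
  [[0,0,0],0],
])

```text
clock: 31.38
tcp_pos: [0.6577, -0.0581, 0.0826]
tcp_rot: [-0.064, 0.998, -0.0, 0.001]
force: [-0.2, 0.2, -1.2]
width: 0.0494
finger_force: 26.1
```

move_arm([
  [[0,0,0.001],0],
  [[0,0,0],0],
  [[0,0,0],0],
])

```text
clock: 31.75
tcp_pos: [0.6573, -0.0581, 0.0808]
tcp_rot: [-0.064, 0.998, 0.0, 0.0]
force: [-0.2, -0.1, -0.1]
width: 0.0485
finger_force: 26.1
```

move_arm([
  [[0,0,0.001],0],
  [[0,0,0.001],0],
  [[0,0,0.001],0],
  [[0,0,0],0],
  [[0,0,0],0],
])

```text
clock: 32.38
tcp_pos: [0.6572, -0.0581, 0.0777]
tcp_rot: [-0.064, 0.998, 0.0, -0.0]
force: [-0.3, 0.5, -0.4]
width: 0.0489
finger_force: 26.2
```

move_arm([
  [[0,0,0.001],0],
  [[0,0,0],0],
  [[0,0,0],0],
])

```text
clock: 32.75
tcp_pos: [0.6573, -0.058, 0.0774]
tcp_rot: [-0.064, 0.998, -0.0, 0.0]
force: [-2.0, 0.0, 5.6]
width: 0.0488
finger_force: 26.6
```

move_arm([
  [[0,0,0],0],
  [[0,0,0],0],
  [[0,0,0],0],
  [[0,0,-0.01],0],
  [[0,0,-0.03],0],
  [[0,0,-0.05],0],
  [[0,0,-0.05],0],
  [[0,0,-0.03],0],
], fingers=0.06)

```text
clock: 33.75
tcp_pos: [0.658, -0.0582, 0.2509]
tcp_rot: [-0.064, 0.998, -0.001, 0.002]
force: [-0.1, -0.3, 0.1]
width: 0.06
finger_force: 0.0
```

move_arm([
  [[0,0,0],10],
  [[0,0,0],10],
  [[0,0,0],10],
  [[0,0,0],7],
  [[0,0,0],0],
  [[0,0,0],0],
], fingers=0.068)

```text
clock: 34.5
tcp_pos: [0.6573, -0.0581, 0.2472]
tcp_rot: [0.255, 0.967, 0.0, 0.0]
force: [0.3, 0.1, -0.9]
width: 0.0684
finger_force: 0.0
```

```bash
python3 go.py 0.360 0.297 0.24 60.4; python3 - <<'E'
from h import *
shot('wrist','w13');shot('top','t13');shot('scene','s13')
E
```

```text
t 34.5 yaw 60.5 turn 0.1 shift [0.4339 0.1619 0.007 ] tilt [ 5.e-04  0.e+00 -1.e+00] j6 0.3 F [ 0.3  0.1 -0.9] w 0.0684
```

move_arm([
  [[0.034,0.012,0],0],
  [[0.05,0.019,0],0],
  [[0.05,0.019,0],0],
  [[0.05,0.019,0],0],
  [[0.05,0.019,0],0],
  [[0.05,0.019,0],0],
  [[0.05,0.019,0],0],
  [[0.05,0.019,0],0],
])

```text
clock: 35.65
tcp_pos: [0.3939, 0.2589, 0.2471]
tcp_rot: [0.255, 0.967, 0.0, 0.0]
force: [0.5, 0.3, -0.1]
width: 0.0677
finger_force: 0.0
```

move_arm([
  [[0.05,0.017,0],0],
  [[0,0,0.02],0],
  [[0,0,0.03],0],
  [[0,0,0.03],0],
  [[0,0,0.01],0],
  [[0,0,0],0],
  [[0,0,0],0],
])

```text
clock: 36.52
tcp_pos: [0.3607, 0.2975, 0.1579]
tcp_rot: [0.256, 0.967, 0.001, 0.001]
force: [0.8, 0.3, 0.6]
width: 0.0678
finger_force: 0.0
```

```bash
python3 go.py 0.360 0.297 0.0701 60.4; cat > yel.py <<'E'
import sys; from h import *
c=shot('wrist',sys.argv[1]); im=c['image']; hsv=cv2.cvtColor(im,cv2.COLOR_RGB2HSV); p=proj(c,[.36,.297,.009])[0].astype(int)
m=cv2.inRange(hsv,(0,0,110),(180,60,255))|cv2.inRange(hsv,(24,150,80),(35,255,255)); m=cv2.morphologyEx(m,cv2.MORPH_OPEN,np.ones((5,5)));
n,l,st,ce=cv2.connectedComponentsWithStats(m); k=l[p[1],p[0]]; r=cv2.minAreaRect(np.argwhere(l==k)[:,::-1].astype(np.float32)); B=cv2.boxPoints(r)
P=np.array([onz(c,q,.009) for q in B]); print('pred',p,'rect',r,st[k],P.mean(0).round(4),np.linalg.norm(P-np.roll(P,-1,0),axis=1).round(3),[round(float(np.degrees(np.arctan2(*(P[(i+1)%4]-P[i])[1::-1]))),1) for i in range(2)])
E
python3 yel.py w14
```

```text
t 36.52 yaw 60.4 turn -0.0 shift [ 0.0004 -0.001   0.0878] tilt [ 0.0017  0.001  -1.    ] j6 1.03 F [0.8 0.3 0.6] w 0.0678
pred [249 194] rect ((248.0, 185.0), (76.0, 58.0), 90.0) [ 219  147   59   77 3184] [0.3542 0.299  0.009 ] [0.039 0.056 0.042 0.056] [60.4, -28.3]
```

```bash
python3 - <<'E'
from h import *
c=load('w14'); im=c['image'].astype(int); r=im[175:195].mean(0)
print([(x,*r[x].astype(int)) for x in list(range(196,224,2))+list(range(274,300,2))])
q=im[:,240:256].mean(1); print([(y,*q[y].astype(int)) for y in list(range(126,152,2))+list(range(220,250,2))])
E
```

```text
[(196, np.int64(153), np.int64(128), np.int64(92)), (198, np.int64(153), np.int64(128), np.int64(91)), (200, np.int64(153), np.int64(128), np.int64(91)), (202, np.int64(152), np.int64(127), np.int64(91)), (204, np.int64(150), np.int64(125), np.int64(89)), (206, np.int64(128), np.int64(106), np.int64(75)), (208, np.int64(108), np.int64(90), np.int64(63)), (210, np.int64(112), np.int64(102), np.int64(87)), (212, np.int64(157), np.int64(153), np.int64(145)), (214, np.int64(163), np.int64(158), np.int64(151)), (216, np.int64(163), np.int64(161), np.int64(153)), (218, np.int64(163), np.int64(162), np.int64(127)), (220, np.int64(163), np.int64(163), np.int64(57)), (222, np.int64(163), np.int64(163), np.int64(51)), (274, np.int64(163), np.int64(165), np.int64(53)), (276, np.int64(163), np.int64(165), np.int64(53)), (278, np.int64(164), np.int64(164), np.int64(107)), (280, np.int64(163), np.int64(163), np.int64(153)), (282, np.int64(164), np.int64(162), np.int64(154)), (284, np.int64(163), np.int64(162), np.int64(154)), (286, np.int64(153), np.int64(142), np.int64(127)), (288, np.int64(159),
[... 1028 characters left out ...]
np.int64(164), np.int64(51)), (224, np.int64(163), np.int64(163), np.int64(87)), (226, np.int64(163), np.int64(161), np.int64(149)), (228, np.int64(163), np.int64(162), np.int64(154)), (230, np.int64(163), np.int64(162), np.int64(153)), (232, np.int64(163), np.int64(162), np.int64(153)), (234, np.int64(163), np.int64(162), np.int64(153)), (236, np.int64(163), np.int64(162), np.int64(153)), (238, np.int64(162), np.int64(160), np.int64(152)), (240, np.int64(143), np.int64(138), np.int64(127)), (242, np.int64(143), np.int64(122), np.int64(90)), (244, np.int64(147), np.int64(124), np.int64(89)), (246, np.int64(143), np.int64(120), np.int64(85)), (248, np.int64(139), np.int64(117), np.int64(83))]
```

The body edges lie at columns 211–286 and rows 136–240, so the yellow drive is centred and square between the fingers. Descending and gripping.

move_arm([
  [[0.002,-0.001,0.03],0],
  [[0,0,0.03],0],
  [[0,0,0.015],0],
  [[0,0,0.006],0],
  [[0,0,0.004],0],
  [[0,0,0.001],0],
  [[0,0,0],0],
  [[0,0,0],0],
])

```text
clock: 37.58
tcp_pos: [0.358, 0.2975, 0.0712]
tcp_rot: [0.256, 0.967, 0.0, 0.0]
force: [-0.8, -0.2, 0.5]
width: 0.0679
finger_force: 0.0
```

move_arm([
  [[0,0,0.001],0],
  [[0,0,0],0],
  [[0,0,0],0],
  [[0,0,0],0],
  [[0,0,0],0],
  [[0,0,0],0],
], fingers=0.045, squeeze=30)

```text
clock: 38.33
tcp_pos: [0.3579, 0.2974, 0.0703]
tcp_rot: [0.256, 0.967, 0.0, 0.0]
force: [-1.1, -0.5, 5.3]
width: 0.0528
finger_force: 30.7
```

```bash
python3 go.py 0.644 0.058 0.22 97.5
```

```text
t 38.33 yaw 60.4 turn -37.1 shift [-0.2525 -0.2747 -0.1496] tilt [ 6.e-04  4.e-04 -1.e+00] j6 1.04 F [-1.1 -0.5  5.3] w 0.0528
```

move_arm([
  [[0,0,-0.005],0],
  [[0,0,-0.015],0],
  [[0,0,-0.03],0],
  [[0,0,-0.04],0],
  [[0,0,-0.04],-10],
  [[0,0,-0.02],-10],
  [[0,0,0],-10],
  [[0,0,0],-7.1],
])

```text
clock: 39.33
tcp_pos: [0.3577, 0.2974, 0.2203]
tcp_rot: [-0.068, 0.998, 0.0, 0.0]
force: [-0.5, 0.8, -0.5]
width: 0.0531
finger_force: 32.1
```

move_arm([
  [[-0.02,-0.022,0],0],
  [[-0.034,-0.037,0],0],
  [[-0.034,-0.037,0],0],
  [[-0.034,-0.037,0],0],
  [[-0.034,-0.037,0],0],
  [[-0.034,-0.037,0],0],
  [[-0.034,-0.037,0],0],
  [[-0.028,-0.03,0],0],
])

```text
clock: 40.33
tcp_pos: [0.6445, 0.0569, 0.2195]
tcp_rot: [-0.065, 0.998, 0.0, -0.0]
force: [-0.1, 0.4, 0.1]
width: 0.0531
finger_force: 32.1
```

```bash
python3 go.py 0.644 0.058 0.0783 97.5
```

```text
t 40.33 yaw 97.4 turn -0.1 shift [0.0003 0.0011 0.1412] tilt [-2.e-04  1.e-04 -1.e+00] j6 -0.17 F [-0.1  0.4  0.1] w 0.0531
```

move_arm([
  [[0,0.001,0.04],0],
  [[0,0,0.04],0],
  [[0,0,0.03],0],
  [[0,0,0.015],0],
  [[0,0,0.008],0],
  [[0,0,0.004],0],
  [[0,0,0.001],0],
  [[0,0,0],0],
])

```text
clock: 41.32
tcp_pos: [0.6437, 0.0595, 0.0826]
tcp_rot: [-0.065, 0.998, -0.0, 0.001]
force: [-0.2, 0.5, -0.3]
width: 0.0528
finger_force: 32.1
```

move_arm([
  [[0,0,0.001],0],
  [[0,0,0],0],
  [[0,0,0],0],
])

```text
clock: 41.7
tcp_pos: [0.6432, 0.0595, 0.0808]
tcp_rot: [-0.065, 0.998, 0.0, 0.0]
force: [-0.1, 0.2, -0.6]
width: 0.0527
finger_force: 32.1
```

move_arm([
  [[0,0,0.001],0],
  [[0,0,0.001],0],
  [[0,0,0],0],
  [[0,0,0],0],
])

```text
clock: 42.2
tcp_pos: [0.6432, 0.0595, 0.0787]
tcp_rot: [-0.065, 0.998, 0.0, 0.0]
force: [1.4, 0.1, -0.5]
width: 0.0531
finger_force: 32.1
```

move_arm([
  [[0,0,0.001],0],
  [[0,0,0],0],
  [[0,0,0],0],
])

```text
clock: 42.58
tcp_pos: [0.6433, 0.0595, 0.0784]
tcp_rot: [-0.065, 0.998, 0.0, 0.0]
force: [-1.7, 0.5, 5.0]
width: 0.0531
finger_force: 32.7
```

The drive is in contact with the foam. Releasing, retreating and taking a final check picture.

move_arm([
  [[0,0,0],0],
  [[0,0,0],0],
  [[0,0,0],0],
  [[0,0,-0.01],0],
  [[0,0,-0.03],0],
  [[0,0,-0.05],0],
  [[0,0,-0.05],0],
  [[0,0,-0.03],0],
], fingers=0.064)

```text
clock: 43.58
tcp_pos: [0.644, 0.0595, 0.2518]
tcp_rot: [-0.065, 0.998, -0.0, 0.002]
force: [-0.0, 0.6, -0.6]
width: 0.0638
finger_force: 0.0
```

move_arm([
  [[0.05,0.02,0],0],
  [[0.05,0.02,0],0],
  [[0.03,0.04,0],0],
  [[0.02,0.05,0],0],
  [[0,0.05,0],0],
  [[0,0.05,0],0],
  [[0,0,0],0],
  [[0,0,0],0],
])

```text
clock: 44.58
tcp_pos: [0.4644, 0.2678, 0.2481]
tcp_rot: [-0.066, 0.998, -0.0, 0.0]
force: [0.2, -1.5, -0.1]
width: 0.0642
finger_force: 0.0
```

```bash
python3 - <<'E'
from h import *
shot('top','t20');shot('scene','s20')
a=cv2.resize(cv2.imread('pics/t20.png')[100:220,100:420],(800,300),interpolation=2)
b=cv2.resize(cv2.imread('pics/s20.png')[130:310,50:440],(650,300),interpolation=2)
o=np.zeros((600,800,3),np.uint8);o[:300]=a;o[300:,:650]=b;cv2.imwrite('pics/v20.png',o)
print(env.get_obs()['clock'],env.get_obs()['tcp_pos'])
E
```

```text
44.675 [0.4646567  0.2669783  0.24797937]
```

View pics/v20.png

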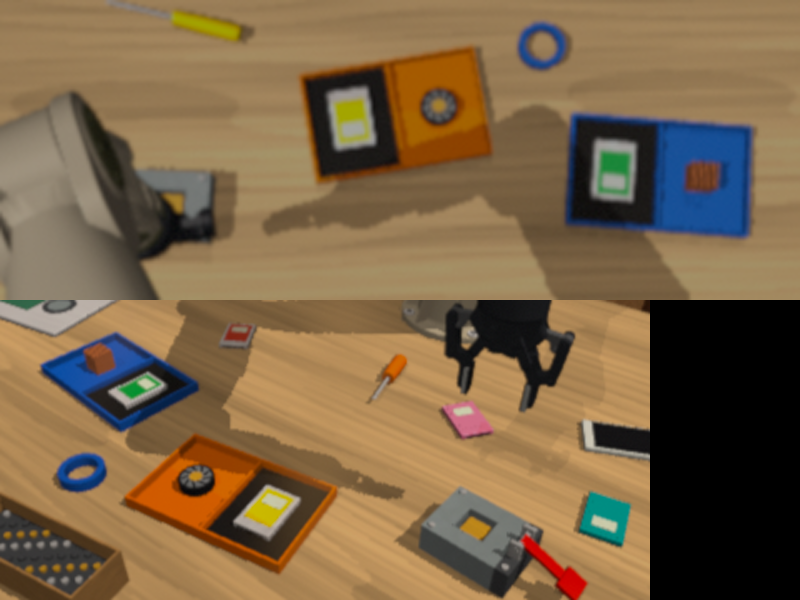

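Both views show the fan (440,106) and yellow drive (351,118) flat in the orange tray, and the heat sink (702,177) and green drive (614,170) in the blue tray. The lever is down, the red drive is where it was, and the arm is clear. Handing in.

```bash
python3 -c "
from workcell import env
print(env.close_job())"
```

```text
the job is handed in; nothing more can be done
None
```

Job handed in at about 45 s: the lever is down, the heat sink and green-label drive are in the blue tray, the fan and yellow-label drive are in the orange tray, and the red-label drive was left alone; the final pictures show all of this, but no verdict came back.

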